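Put the ink away in the artist's box

TASK

Raise the lid of the artist's box by its pull bar, without forcing it, until the folding stay on the box's right side clicks over and holds the lid up by itself, and let go of it. With the lid held so, stand the small ink jar with the blue label and black cap upright in the empty front compartment. Then pull the stay's red knob towards the front of the box to break the joint, keep hold of it to let the lid down gently until it is fully shut, and leave the other things on the desk alone.

Things in the scene. Friction and masses are not known exactly. Their poses are not given: they have to be found in the camera images.
- lid_hinge (a point): Middle of the lid's hinge line: the far top edge of a fixed plywood box, 200 mm front to back, 260 wide, 85 high, standing on the desk. Axes are the box's: x from front to back (roughly away from the robot), y to the left seen from the front, z up. The lid turns about y.
- lid (a joint): Lid opening, rad: 0 shut; about 1.3 when up on the locked stay, but the stay's anchor is adjustable and set anew each time: it goes taut, and stops the lid hard, anywhere from 1.22 to 1.40. Let go, the locked lid sags back some 0.02 to 0.04 from there. The lid (about 700 g with its bar, 200 x 264 x 14 mm) falls shut if neither held nor locked.
- lid_bar (a point): Middle of the lid's steel pull bar: round, 14 mm thick, 118 mm long, parallel to the hinge, 35 mm ahead of the lid's front edge on two thin arms at its ends (100 mm free between). Shut, it is 235 mm in front of and 7 mm above the hinge line; opening carries it on an arc about the hinge to some 314 mm above the desk. The bar may turn between the fingers. Axes are the lid's.
- stay_knob (a point): Centre of the red knob on the stay's knee: a cylinder 18 mm thick, 46 mm long, along the box's y, its centre 60 mm outside the box's right side. It moves on an arc, 98 mm from point stay_pivot: lid shut, about 91 mm in front of and 37 above it; locked, about 53 mm behind and 82 above. Pulled forward over the top it breaks the lock (about 11 N), then carries the lid (up to some 12 N) down to shut.
- stay_pivot (a point): Centre of the knob's arc: the fixed pivot axis (along the box's y) of the lower of the stay's two links, given at the knob's y. 110 mm in front of the hinge line, 18 mm above the desk; axes are the box's. The stay straightens as the lid rises; in the last degree before it is taut a detent resists (12 to 13 N at the pull bar). Past it and eased off, the knee springs over and locks; short of it, it does not.
- tray (a point): Middle of the floor of the box's front compartment, 8 mm above the desk: free space 89 mm (box x) by 244 mm (box y); the front wall is 85 mm and the divider behind it 68 mm high above the desk. The rear compartment is full of paint pans. Axes are the box's.
- ink_mid (a point): Centre (half-way up, 27.5 mm above its foot) of the ink jar: glass with a blue label and black cap, 42 mm across, 55 mm high, about 110 g, standing on the desk to the left or right of the box.
- gesso: White jar with a yellow label and a white cap, 48 mm across and 65 mm high, standing on the desk on the other side of the box; origin at the middle of its foot. Leave it alone.
- tape: Green roll of tape lying on the desk beside the box's right rear corner, 64 mm across, 18 mm high; origin at the middle of its underside. Leave it alone.
- brushpot: Blue pot of brushes, 72 mm across, 95 mm high (brushes up to 230 mm), behind the box; origin at the middle of its foot. Leave it alone.
- box: The box; origin at the middle of its underside, axes as for the hinge.
- stay_lower: The stay's lower steel link with the red knob; its origin is on the pivot axis.
- ink: The ink jar itself; origin at the middle of its foot.
- pull (a joint): Give of the sprung pull bar, m: 0 at rest, growing as it is pulled in the opening direction (along the lid's z), negative when pushed the other way; 1 mm for 8 N, stops at 5 mm. Under 0.001 when carrying the lid. More than 19 N on the bar is forcing it.
Things that resemble listed ones, but are neither listed nor needed, are in the scene too. Leave any brown look-alike of the ink alone.

How it is judged:
By the outcome, as a careful person would: the job done as asked, in the order asked, and still so for the second after the job is handed in, with the robot touching nothing.
It also fails if it takes over 72 s, if anything falls off the work surface, if the arm or the gripper's body presses on something with over 40 N, if the wrist force passes 120 N, or if a joint passes its speed limit or range.

ROBOT

A 6-joint arm with a two-finger parallel gripper is mounted at the origin on the work surface. World frame = base frame: x ahead of the robot, y to its left, z up, the work surface at z = 0. Lengths are in mm, angles in degrees, forces in N, time in s.
With the tool pointing down it reaches from about 350 to 850 mm from the base axis. Payload 8.1 kg.
Tool frame: the origin (TCP) lies at the very end of the fingers, on their centre line; the grasp point (between the pads) lies 19 mm behind it; z points along the fingers, y is the line along which they close (so a half turn about z gives the same grasp; the last joint's range is limited). The gripper opens to 85 mm and grips with 20 to 120 N. Pads are 22 mm wide; open, the fingers measure 114 mm over their backs; the gripper's body (76 mm by 85 mm) begins 54 mm behind the grasp point. The pads swing forward as they close: fully open they stand 13 mm farther back than shut.
Start: joints at [-77.601, 7.471, 85.268, -0, 87.261, -4.893], TCP at [178.364, -572.88, 231.292] pointing down, gripper open.
Joint ranges: [-169.43, 169.43], [-51.17, 129.36], [1.28, 143.12], [-76.62, 256.62], [0, 156.53], [-152.29, 152.29]. Speed limits (degrees/s): [136.94, 136.94, 159.86, 180, 180, 180].

INTERFACE

Orientations are given as [roll, pitch, yaw] about the fixed x, y, z axes, in that order (R = Rz(yaw) Ry(pitch) Rx(roll)).
In Python, from bench import sense, eyes, job, models gives the robot as it stands. The module is installed in compiled form; this text tells all that it offers.
- The arm moves only by the tool apply_moves, never from a script. Its argument "rows" is a list of rows, each a list of 6 numbers: the shift along the tool's x, y, z in mm, then the turn, a rotation vector about the tool's x, y, z in rad. In form: [[dx, dy, dz, rx, ry, rz], ...]. A call has exactly 5 rows; each row shifts and turns the commanded pose from where the row before left it, along the tool's axes as they then stand; what a row does not reach is not made up. A row lasts 1/8 s, in which the tool goes at most 62.5 mm and 10.7 degrees, less where a joint would pass 70% of its speed; a pose out of reach is approached as far as the arm can. A call is refused whole if a number of a shift passes 62.5 or a number of a turn 0.188, either way. A call with a gripper value outside its range is refused whole. "fingers" is the finger opening in mm, from 0 to 85.4, set as the call begins (left out, the last holds). The fingers move at their own pace and stop on an object; "grip_force" is the grip in N (left out, the last holds). Time passes only in rows, so rows that do not move let the fingers close, or fill a call up. It gives the time, the measured TCP pose, the force, the opening and the grip force at its end, in the units of the state.
- sense(): the state, without advancing time (a new reading comes with each control period).
- eyes.snapshot(name): name is "scene" or "side" or "wrist"; returns (picture, depth): 420x560x3 uint8, red, green, blue; 420x560 float32, mm along the optical axis (not along the pixel's ray), 0 where there is no reading.
- eyes.get_calibration(name): a dict with "intrinsics" (3x3 intrinsics, pixels), "R" (3x3) and "t" (3): a world point X has camera coordinates R X + t; the wrist camera has in their place "mount" (4x4, takes a point from camera to tool coordinates, whose origin is the TCP and whose axes are the flange's). Camera axes: x right, y down, z forward; pixel columns grow to the right and rows downward; lengths in mm; the calibration is good to about 2 mm. A picture is of the moment at which its call begins: read the wrist's pose just before it. get_calibration takes no time and is no camera call.
- job.hand_in(): hands the job in; it is judged then, once.
Trained networks look in the newest picture that a camera, given by its name, has taken for a name from the list of things; names that differ only in an ending like _2 or _b are one class to them, and where a whole thing is asked for, a point or a joint stands for the part that bears it (a point fixed in the world has none). Each returns a list of dicts, best first, with "confidence" (0 to 1); they miss things now and then, are a little off and sometimes report something else, mostly with a low value. They report only what shows in the picture. A call takes as long as a camera call. They do not tell look-alikes from the thing itself.
- models.boxes_of(name, camera): "xyz" ([x, y, z] in mm, in world coordinates, good to about 4 mm: the middle of the surface that is visible of it).
- models.cut_out(name, camera): "pixels" (420x560 bool, what is visible of it).
- models.place_of(name, camera): "xyz" ([x, y, z] in mm, in world coordinates, good to about 4 mm: a listed point, or the origin of a listed thing).
The state is a dict: "time": time; "joint_pos": joint angles; "qd": joint speeds; "joint_efforts": joint torques, N m; "tool_pos": TCP position; "tcp_rot": TCP orientation; "ft_force": force on the tool from outside, world axes, zero at the start; "wrist_torque": the same for the moment, N m; "finger_gap": finger opening in mm; "grip_force": force on a finger pad.
Only numpy, scipy, OpenCV 4.12 (cv2) and the standard library are available. Lean on these libraries where they do the work, as an engineer would, in place of code of your own. Each camera call takes 0.05 s, during which the arm holds its last target. There are 200 camera calls.

## Working session

There is one attempt and no reset: what is moved stays moved. The work goes in short steps, Python scripts to look and compute and a tool call to move; the robot and the scene stay as the last step left them, time stands still between calls to the robot, and variables do not carry over. Pictures are saved under pics/ and viewed, at most 10 in all, crops included, and the job is handed in when it is done.

Besides the shell and the picture viewer there is one more tool, called after "Emit:" in YAML: its name, and indented under it one key for each argument. apply_moves: Moves the arm, as the interface text tells. Its arguments: {"type":"object","properties":{"rows":{"type":"array"},"fingers":{"type":"number"},"grip_force":{"type":"number"}},"required":["rows"]}

```bash
mkdir -p pics; python3 - <<'E'
from bench import sense,eyes,models
import cv2,numpy as np
print(sense())
for c in ['scene','side']:
    p,d=eyes.snapshot(c); cv2.imwrite(f'pics/{c}0.png',p[:,:,::-1])
    np.savez(f'{c}0.npz',p=p,d=d)
    k=eyes.get_calibration(c); print(c,k['R'].round(3).tolist(),k['t'].round(1).tolist(),k['intrinsics'].tolist())
    for n in ['lid_hinge','lid_bar','stay_knob','stay_pivot','tray','ink_mid','gesso','tape','brushpot','box']:
        print(n,[(np.round(r['xyz']).tolist(),round(r['confidence'],2)) for r in models.place_of(n,c)][:3])
E
```

```text
{'time': 0.0, 'joint_pos': array([-7.75994332e+01,  7.51517552e+00,  8.53308579e+01, -3.38999002e-05,
        8.72620596e+01, -4.89272543e+00]), 'qd': array([ 0.03746299, -0.04701777,  0.0358043 , -0.07130273,  0.06021476,
       -0.0305045 ]), 'joint_efforts': array([ 2.33593317e-03, -5.69399929e+01, -5.00552666e+01, -6.69783572e-05,
        1.46810169e-02, -1.42044149e-05]), 'tool_pos': array([ 178.26062011, -572.31623255,  230.22861041]), 'tcp_rot': array([-1.79892298e+02, -9.18555846e-03,  1.72932852e+01]), 'ft_force': array([ 0.17676978,  0.24396784, -0.54403578]), 'wrist_torque': array([-0.01146178,  0.00482343,  0.07065073]), 'grip_force': 0.0, 'finger_gap': 85.40942165967205}
scene [[-0.557, 0.83, 0.004], [0.704, 0.475, -0.529], [-0.441, -0.292, -0.849]] [311.6, -387.6, 1702.3] [[507.4102448720926, 0.0, 268.2254344420083], [0.0, 507.4102448720926, 213.64761801852936], [0.0, 0.0, 1.0]]
lid_hinge []
lid_bar [([469.0, 96.0, 93.0], 0.61), ([607.0, 106.0, 4.0], 0.17)]
stay_knob [([516.0, -87.0, 62.0], 0.47)]
stay_pivot []
tray []
ink_mid [([451.0, 257.0, 26.0], 0.82), ([501.0, 352
[... 213 characters left out ...]
1.0], 0.66)]
side [[0.978, -0.209, -0.01], [-0.165, -0.738, -0.654], [0.129, 0.641, -0.756]] [-550.7, 189.8, 789.9] [[392.39099881257937, 0.0, 271.3529959460022], [0.0, 392.39099881257937, 208.65870665942558], [0.0, 0.0, 1.0]]
lid_hinge [([710.0, 106.0, 86.0], 0.59)]
lid_bar [([474.0, 98.0, 90.0], 0.74)]
stay_knob [([520.0, -93.0, 59.0], 0.61)]
stay_pivot []
tray [([728.0, -158.0, 2.0], 0.68), ([502.0, 350.0, -1.0], 0.5)]
ink_mid [([503.0, 349.0, 26.0], 0.71), ([456.0, 249.0, 24.0], 0.66), ([411.0, 357.0, 30.0], 0.55)]
gesso [([567.0, -216.0, 2.0], 0.97), ([503.0, 352.0, 30.0], 0.43)]
tape [([725.0, -160.0, 3.0], 0.77)]
brushpot [([770.0, 61.0, 0.0], 0.94)]
box [([607.0, 101.0, -4.0], 0.77)]
```

View pics/scene0.png

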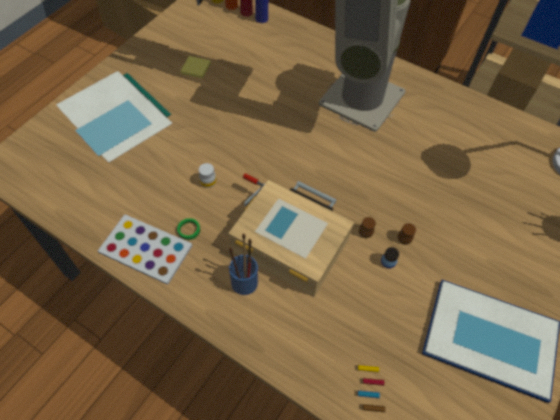

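View pics/side0.png

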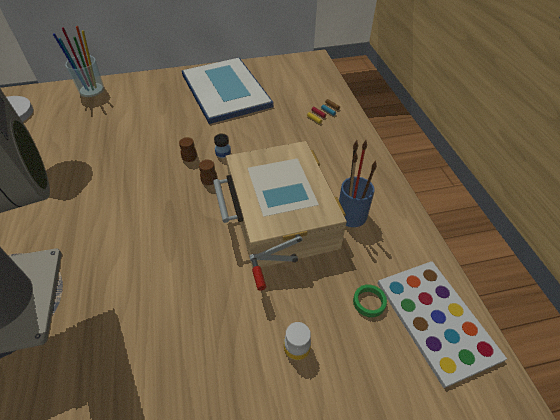

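```bash
cat > h.py <<'E'
import numpy as np
from bench import sense,eyes,models
def load(c):
    z=np.load(c+'0.npz'); return z['p'],z['d']
def world(d,k):
    K=k['intrinsics'];v,u=np.indices(d.shape)
    C=np.stack([(u-K[0,2])/K[0,0]*d,(v-K[1,2])/K[1,1]*d,d],-1)
    return (C-k['t'])@k['R']
def pix(X,k):
    c=k['R']@np.array(X,float)+k['t'];q=k['intrinsics']@c
    return q[:2]/q[2]
E
python3 - <<'E'
from h import *
import cv2
for c in ['scene','side']:
    p,d=load(c);k=eyes.get_calibration(c);W=world(d,k)
    for n,X in dict(a=[453,253,26],b=[502,350,25],c=[411,359,27],g=[565,-217,30]).items():
        print(c,n,pix(X,k).round())
    ok=(d>0)&(W[...,0]>400)&(W[...,0]<760)&(W[...,1]>-60)&(W[...,1]<260)
    lid=ok&(abs(W[...,2]-99)<12)
    # lid top: z~92..., largest component
    m=(ok&(W[...,2]>80)&(W[...,2]<115)).astype(np.uint8)
    n,l,s,_=cv2.connectedComponentsWithStats(m); i=1+np.argmax(s[1:,4]); P=W[l==i]
    r=cv2.minAreaRect(P[:,:2].astype(np.float32)); print('lid',s[i,4],r,np.percentile(P[:,2],[5,50,95]))
    R,G,B=[p[...,j].astype(int) for j in range(3)]
    red=ok&(R>130)&(G<70)&(B<70)
    red=(d>0)&(R>120)&(G<70)&(B<70)&(W[...,2]>20)&(W[...,2]<110)&(abs(W[...,0]-518)<60)&(abs(W[...,1]+90)<60)
    Q=W[red]; print('knob',len(Q),Q.mean(0).round(1) if len(Q) else '',np.percentile(Q,[3,97],axis=0).round(1).tolist())
    if c=='scene': u,v=pix([455,310,25],k)
    else: u,v=pix([455,310,25],k)
    u,v=int(u),int(v);cr=p[max(v-70,0):v+70,max(u-90,0):u+90]; cv2.imwrite(f'pics/crop_{c}.png',cv2.resize(cr[:,:,::-1],None,fx=4,fy=4))
E
```

```text
scene a [365. 227.]
scene b [389. 258.]
scene c [407. 235.]
scene g [206. 177.]
lid 7542 ((589.2271118164062, 95.5844497680664), (254.9029083251953, 278.6895751953125), 2.765214443206787) [ 92.25057746  98.66243794 102.56031411]
knob 44 [517.1 -89.5  68.9] [[511.2, -111.7, 64.0], [522.7, -70.9, 74.0]]
side a [208. 174.]
side b [222. 147.]
side c [188. 149.]
side g [298. 341.]
lid 9333 ((592.1983032226562, 94.3973617553711), (251.10693359375, 280.99835205078125), 2.952125310897827) [ 92.32067861  99.79669588 101.8561422 ]
knob 97 [517.  -93.1  69.4] [[512.9, -112.8, 66.4], [521.0, -72.4, 71.9]]
```

In the scene view, the ink candidates are (365,227) and (407,235), both plain brown jars, and (389,258), which has a blue label and black cap. The last matches the description, so I choose it, at about world (502,350). The gesso is at (206,177). The box is centred with the bar at (314,193) and the knob at (251,179). I'll check the choice in a close crop and fit the bar and lid.

View pics/crop_scene.png

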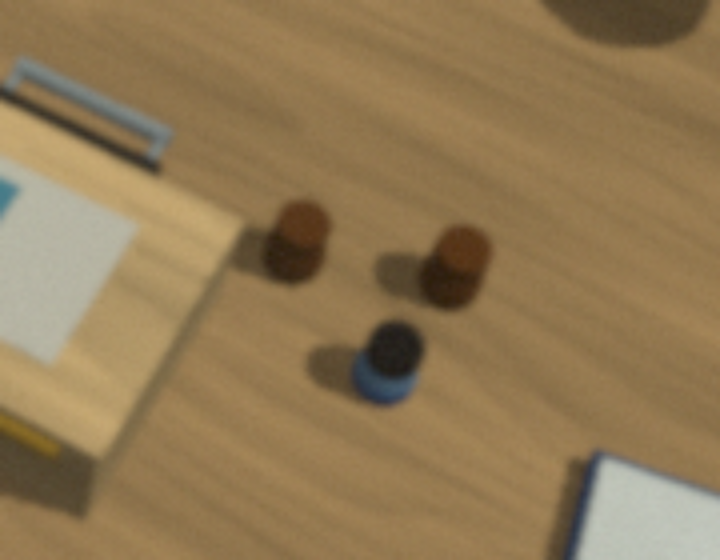

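```bash
python3 - <<'E'
from h import *
import cv2
for c in ['scene','side']:
    p,d=load(c);k=eyes.get_calibration(c);W=world(d,k)
    ok=(d>0)&(W[...,0]>485)&(W[...,0]<730)&(W[...,1]>-50)&(W[...,1]<260)
    m=(ok&(abs(W[...,2]-98)<7)).astype(np.uint8)
    m=cv2.morphologyEx(m,cv2.MORPH_OPEN,np.ones((7,7)))
    n,l,s,_=cv2.connectedComponentsWithStats(m); i=1+np.argmax(s[1:,4]); P=W[l==i]
    print(c,'lid',cv2.minAreaRect(P[:,:2].astype(np.float32)),P[:,2].mean())
    b=(d>0)&(W[...,0]>455)&(W[...,0]<484)&(W[...,1]>40)&(W[...,1]<160)&(W[...,2]>84)&(W[...,2]<110)
    Q=W[b]; A=np.polyfit(Q[:,1],Q[:,0],1); print('bar',len(Q),Q.mean(0),np.degrees(np.arctan(-A[0])),np.percentile(Q,[2,98],axis=0).round(1).tolist(),np.polyval(A,98))
    # dark cap of ink
    j=(d>0)&(abs(W[...,0]-502)<35)&(abs(W[...,1]-350)<35)&(W[...,2]>50)&(W[...,2]<65); Q=W[j]; print('cap',len(Q),Q.mean(0),np.percentile(Q,[3,97],axis=0).round(1).tolist())
E
```

```text
scene lid ((599.6089477539062, 99.3377685546875), (214.87066650390625, 272.74859619140625), 2.5545341968536377) 98.80485492211483
bar 221 [473.02157398 100.59978239  96.07343015] 1.99128403162109 [[464.4, 42.1, 88.5], [482.1, 155.1, 102.0]] 473.11196441438705
cap 146 [500.70548727 352.26168817  54.20485006] [[484.2, 335.4, 50.7], [517.2, 368.4, 58.4]]
side lid ((605.7630615234375, 99.80290222167969), (217.66812133789062, 271.6561279296875), 2.886813163757324) 99.82833448123431
bar 266 [473.53122369  96.23209001  98.00372437] 1.7799927965707896 [[465.6, 41.4, 93.5], [481.9, 151.9, 101.0]] 473.4762828262209
cap 122 [501.81804112 347.52694404  55.14780065] [[485.2, 332.2, 51.0], [518.0, 366.8, 57.9]]
```

The crop confirms it: the jar at crop (390,360) has a blue label and black cap, and the other two are plain brown. The bar fits at about (473.3, 98.4) with box yaw about 2.2°, and the hinge and knob are consistent with the given sizes.

```bash
cat >> h.py <<'E'
from scipy.spatial.transform import Rotation as Ro
PSI=2.2
def plan(targets,start=None,nd=1):
    """targets: list of (xyz,Rotation,nrows)"""
    s=sense(); p=s['tool_pos'].copy() if start is None else np.array(start[0],float); R=Ro.from_euler('xyz',s['tcp_rot'],degrees=True) if start is None else start[1]
    rows=[]
    for x,T,n in targets:
        x=np.array(x,float); w=(R.inv()*T).as_rotvec(); p0=p.copy();R0=R
        for i in range(1,n+1):
            q=p0+(x-p0)*i/n; Rn=R0*Ro.from_rotvec(w*i/n)
            d=R.inv().apply(q-p); r=(R.inv()*Rn).as_rotvec()
            row=list(np.round(d,nd))+list(np.round(r,3)); rows.append([float(a)+0. for a in row])
            p=p+R.apply(row[:3]); R=R*Ro.from_rotvec(row[3:])
    for i in range(0,len(rows),5): print(rows[i:i+5])
    return p,R
def down(yaw): return Ro.from_euler('xyz',[180,0,yaw],degrees=True)
E
python3 - <<'E'
from h import *
plan([([473.3,98.4,170],down(92.2),15)])
E
```

```text
[[32.1, -36.9, 4.1, 0.0, 0.0, -0.087], [35.1, -33.9, 4.1, 0.0, 0.0, -0.087], [38.0, -30.8, 4.1, 0.0, 0.0, -0.087], [40.5, -27.4, 4.1, 0.0, 0.0, -0.088], [42.8, -23.7, 4.0, 0.0, 0.0, -0.087]]
[[44.6, -19.8, 4.1, 0.0, 0.0, -0.087], [46.2, -16.0, 4.1, 0.0, 0.0, -0.087], [47.5, -11.8, 4.1, 0.0, 0.0, -0.087], [48.2, -7.7, 4.1, 0.0, 0.0, -0.087], [48.8, -3.5, 4.1, 0.0, 0.0, -0.088]]
[[48.9, 0.8, 4.1, 0.0, 0.0, -0.087], [48.6, 5.1, 4.1, 0.0, 0.0, -0.087], [48.0, 9.3, 4.0, 0.0, 0.0, -0.087], [47.0, 13.4, 4.1, 0.0, 0.0, -0.087], [45.6, 17.5, 4.1, 0.0, 0.0, -0.087]]
```

Emit:
apply_moves:
  rows:
    - [32, -37, 4, 0, 0, -0.087]
    - [35, -34, 4, 0, 0, -0.087]
    - [38, -31, 4, 0, 0, -0.087]
    - [40.5, -27.5, 4, 0, 0, -0.087]
    - [43, -24, 4, 0, 0, -0.087]
  fingers: 26
  grip_force: 25

```text
time: 1.72
tool_pos: [276.7, -347.0, 211.3]
tcp_rot: [180.0, -0.0, 42.4]
ft_force: [0.9, -0.4, -0.1]
finger_gap: 26.0
grip_force: 0.0
```

Emit:
apply_moves:
  rows:
    - [44.5, -20, 4, 0, 0, -0.087]
    - [46, -16, 4, 0, 0, -0.087]
    - [47.5, -12, 4, 0, 0, -0.087]
    - [48, -8, 4, 0, 0, -0.087]
    - [49, -3.5, 4, 0, 0, -0.087]

```text
time: 2.35
tool_pos: [374.6, -123.1, 191.5]
tcp_rot: [179.9, 0.0, 67.3]
ft_force: [0.9, 0.4, -0.2]
finger_gap: 26.2
grip_force: 0.0
```

Emit:
apply_moves:
  rows:
    - [49, 1, 4, 0, 0, -0.087]
    - [48.5, 5, 4, 0, 0, -0.087]
    - [48, 9, 4, 0, 0, -0.087]
    - [47, 13.5, 4, 0, 0, -0.087]
    - [45.5, 17.5, 4, 0, 0, -0.087]

```text
time: 2.98
tool_pos: [473.4, 100.6, 171.4]
tcp_rot: [179.9, 0.0, 92.2]
ft_force: [1.4, -0.9, 0.3]
finger_gap: 25.9
grip_force: 0.0
```

```bash
python3 - <<'E'
from h import *
import cv2
s=sense();print(s['time'],s['tool_pos'],s['tcp_rot'],s['ft_force'],s['finger_gap'])
p,d=eyes.snapshot('wrist');cv2.imwrite('pics/w1.png',p[:,:,::-1])
k=eyes.get_calibration('wrist');print(k)
M=k['mount'];K=k['intrinsics'];v,u=np.indices(d.shape)
C=np.stack([(u-K[0,2])/K[0,0]*d,(v-K[1,2])/K[1,1]*d,d],-1)@M[:3,:3].T+M[:3,3]
W=Ro.from_euler('xyz',s['tcp_rot'],degrees=True).apply(C.reshape(-1,3)).reshape(C.shape)+s['tool_pos']
b=(d>0)&(abs(W[...,0]-473)<18)&(abs(W[...,1]-98)<45)&(W[...,2]>84)&(W[...,2]<110)
Q=W[b];print(len(Q)); A=np.polyfit(Q[:,1],Q[:,0],1);print(Q.mean(0),A,np.percentile(Q,[2,98],axis=0))
l=(d>0)&(abs(W[...,1]-98)<45)&(abs(W[...,2]-99)<6)&(W[...,0]>490);print(len(W[l]),np.percentile(W[l],[1,50,99],axis=0))
print([(r['xyz'],r['confidence']) for r in models.place_of('lid_bar','wrist')])
E
```

```text
2.975 [473.41638913 100.59993886 171.44310711] [1.79949201e+02 4.63969749e-03 9.22429620e+01] [ 1.44465235 -0.92692082  0.27761672] 25.935603924409214
{'intrinsics': array([[313.41311595,   0.        , 279.05435662],
       [  0.        , 313.41311595, 207.21310191],
       [  0.        ,   0.        ,   1.        ]]), 'mount': array([[-4.47893588e-04, -9.58139651e-01, -2.86300905e-01,
         7.28084003e+01],
       [ 9.99999900e-01, -4.31678237e-04, -1.19753401e-04,
         3.51544596e-01],
       [-8.84938865e-06, -2.86300930e-01,  9.58139748e-01,
        -1.42705693e+02],
       [ 0.00000000e+00,  0.00000000e+00,  0.00000000e+00,
         1.00000000e+00]])}
2173
[473.1618676  100.57139617  97.57920405] [-4.64778464e-02  4.77836210e+02] [[465.7833972   55.00808392  93.72035682]
 [480.57687539 141.50001652  99.84755348]]
28311 [[498.49911512  54.2204324   97.34976018]
 [588.98611328 101.53452799  99.80393074]
 [682.69271523 142.2109689  101.4983257 ]]
[([469.2, 94.4, 94.5], 0.65)]
```

Emit:
apply_moves:
  rows:
    - [-0.4, 0, 20, 0, 0, 0]
    - [-0.4, 0, 20, 0, 0, 0]
    - [-0.4, 0, 20, 0, 0, 0]
    - [-0.4, 0, 20, 0, 0, 0]
    - [0, 0, 18, 0, 0, -0.004]

```text
time: 3.7
tool_pos: [472.8, 96.9, 72.6]
tcp_rot: [180.0, 0.0, 92.3]
ft_force: [-0.9, -0.5, -0.1]
finger_gap: 25.9
grip_force: 0.0
```

Emit:
apply_moves:
  rows:
    - [0, 0, 0, 0, 0, 0]
    - [0, 0, 0, 0, 0, 0]
    - [0, 0, 0, 0, 0, 0]
    - [0, 0, 0, 0, 0, 0]
    - [0, 0, 0, 0, 0, 0]
  fingers: 8
  grip_force: 25

```text
time: 4.32
tool_pos: [472.8, 96.9, 73.4]
tcp_rot: [-180.0, 0.0, 92.3]
ft_force: [1.1, -5.1, -4.3]
finger_gap: 12.9
grip_force: 25.9
```

```bash
python3 - <<'E'
import numpy as np
a=np.radians(1.706);t=np.arange(0,1.41,.05)
f=235.1*(np.cos(a)-np.cos(a+t));h=235.1*(np.sin(a+t)-np.sin(a))
for i in range(1,len(t)): print(round(t[i],2),(f[i]-f[i-1]).round(1),-(h[i]-h[i-1]).round(1),f[i].round(1),h[i].round(1))
E
```

```text
0.05 0.6 -11.7 0.6 11.7
0.1 1.2 -11.7 1.9 23.4
0.15 1.8 -11.6 3.7 35.0
0.2 2.4 -11.5 6.1 46.5
0.25 3.0 -11.4 9.0 57.9
0.3 3.5 -11.2 12.6 69.1
0.35 4.1 -11.0 16.6 80.2
0.4 4.6 -10.8 21.3 91.0
0.45 5.2 -10.6 26.4 101.5
0.5 5.7 -10.3 32.1 111.8
0.55 6.2 -10.0 38.3 121.8
0.6 6.7 -9.7 45.0 131.5
0.65 7.2 -9.3 52.2 140.8
0.7 7.6 -9.0 59.8 149.7
0.75 8.1 -8.6 67.8 158.3
0.8 8.5 -8.1 76.3 166.5
0.85 8.9 -7.7 85.2 174.2
0.9 9.2 -7.3 94.4 181.4
0.95 9.6 -6.8 104.0 188.2
1.0 9.9 -6.3 113.9 194.5
1.05 10.2 -5.8 124.1 200.3
1.1 10.5 -5.3 134.6 205.6
1.15 10.8 -4.7 145.4 210.4
1.2 11.0 -4.2 156.4 214.6
1.25 11.2 -3.7 167.5 218.2
1.3 11.3 -3.1 178.9 221.3
1.35 11.5 -2.5 190.4 223.8
1.4 11.6 -1.9 202.0 225.8
```

Emit:
apply_moves:
  rows:
    - [0, 0.6, -11.7, 0, 0, 0]
    - [0, 1.2, -11.7, 0, 0, 0]
    - [0, 1.8, -11.6, 0, 0, 0]
    - [0, 2.4, -11.5, 0, 0, 0]
    - [0, 3, -11.4, 0, 0, 0]

```text
time: 4.95
tool_pos: [482.0, 97.5, 131.6]
tcp_rot: [180.0, 0.0, 92.3]
ft_force: [3.2, -4.1, -7.0]
finger_gap: 13.2
grip_force: 25.1
```

Emit:
apply_moves:
  rows:
    - [0, 3.5, -11.2, 0, 0, 0]
    - [0, 4.1, -11, 0, 0, 0]
    - [0, 4.6, -10.8, 0, 0, 0]
    - [0, 5.2, -10.6, 0, 0, 0]
    - [0, 5.7, -10.3, 0, 0, 0]

```text
time: 5.58
tool_pos: [504.6, 98.5, 185.6]
tcp_rot: [-179.9, 0.0, 92.3]
ft_force: [-0.8, -5.2, -3.2]
finger_gap: 12.9
grip_force: 24.6
```

Emit:
apply_moves:
  rows:
    - [0, 6.2, -10, 0, 0, 0]
    - [0, 6.7, -9.7, 0, 0, 0]
    - [0, 7.2, -9.3, 0, 0, 0]
    - [0, 7.6, -9, 0, 0, 0]
    - [0, 8.1, -8.6, 0, 0, 0]

```text
time: 6.2
tool_pos: [539.7, 100.2, 232.9]
tcp_rot: [-179.8, -0.0, 92.3]
ft_force: [-10.6, -4.4, 6.0]
finger_gap: 13.1
grip_force: 24.7
```

Emit:
apply_moves:
  rows:
    - [0, 7.8, -9.1, 0, 0, 0]
    - [0, 8.2, -8.5, 0, 0, 0]
    - [0, 8.8, -7.8, 0, 0, 0]
    - [0, 9.6, -6.8, 0, 0, 0]
    - [0, 9.9, -6.3, 0, 0, 0]

```text
time: 6.82
tool_pos: [585.4, 102.3, 271.1]
tcp_rot: [-180.0, -0.0, 92.3]
ft_force: [-2.6, 0.1, 0.5]
finger_gap: 13.2
grip_force: 24.8
```

Emit:
apply_moves:
  rows:
    - [0, 6.2, -3.5, 0, 0, 0]
    - [0, 6.2, -3.3, 0, 0, 0]
    - [0, 6.3, -3.2, 0, 0, 0]
    - [0, 6.3, -3, 0, 0, 0]
    - [0, 6.4, -2.8, 0, 0, 0]

```text
time: 7.45
tool_pos: [616.8, 103.7, 287.4]
tcp_rot: [179.9, -0.1, 92.3]
ft_force: [-2.2, 1.3, -0.3]
finger_gap: 12.9
grip_force: 24.6
```

```bash
python3 - <<'E'
from h import *
import cv2
p,d=eyes.snapshot('side');cv2.imwrite('pics/s1.png',p[80:380,160:480,::-1])
for c in ['scene','side']:
    if c=='scene': eyes.snapshot(c)
    for n in ['lid_hinge','stay_knob','tray']: print(c,n,[(np.round(r['xyz'],1).tolist(),round(r['confidence'],2)) for r in models.place_of(n,c)][:2])
E
```

```text
scene lid_hinge [([705.0, 104.4, 82.3], 0.9), ([504.4, 348.6, 0.9], 0.39)]
scene stay_knob [([614.6, -82.7, 117.5], 0.57)]
scene tray [([501.8, 348.4, -0.1], 0.33)]
side lid_hinge [([707.9, 110.4, 85.1], 0.73), ([619.0, 105.2, 303.1], 0.54)]
side stay_knob [([607.9, -87.2, 116.8], 0.96), ([723.8, -156.5, 2.4], 0.41)]
side tray [([501.9, 352.1, -1.2], 0.61), ([561.0, 98.1, 10.3], 0.57)]
```

Emit:
apply_moves:
  rows:
    - [0, 1.5, -0.6, 0, 0, 0]
    - [0, 1.5, -0.6, 0, 0, 0]
    - [0, 1.5, -0.6, 0, 0, 0]
    - [0, 1.5, -0.6, 0, 0, 0]
    - [0, 1.5, -0.6, 0, 0, 0]

```text
time: 8.48
tool_pos: [624.1, 104.0, 290.0]
tcp_rot: [179.9, -0.1, 92.3]
ft_force: [-4.6, 2.3, 5.1]
finger_gap: 12.8
grip_force: 25.3
```

Emit:
apply_moves:
  rows:
    - [0, 0.8, -0.3, 0, 0, 0]
    - [0, 0.8, -0.3, 0, 0, 0]
    - [0, 0.8, -0.3, 0, 0, 0]
    - [0, 0.8, -0.3, 0, 0, 0]
    - [0, 0.8, -0.3, 0, 0, 0]

```text
time: 9.1
tool_pos: [628.1, 104.2, 291.3]
tcp_rot: [179.9, -0.1, 92.3]
ft_force: [-4.4, 2.8, 6.0]
finger_gap: 12.9
grip_force: 25.4
```

View pics/s1.png

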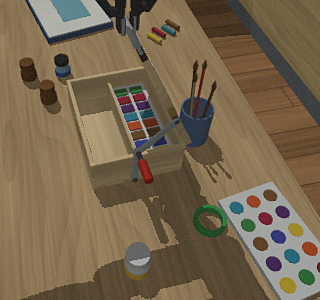

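Emit:
apply_moves:
  rows:
    - [0, 0.8, -0.5, 0, 0, 0]
    - [0, 0.8, -0.5, 0, 0, 0]
    - [0, 0.8, -0.4, 0, 0, 0]
    - [0, 0.8, -0.4, 0, 0, 0]
    - [0, 0.8, -0.4, 0, 0, 0]

```text
time: 9.72
tool_pos: [631.8, 104.4, 292.7]
tcp_rot: [-180.0, -0.1, 92.3]
ft_force: [-3.2, 4.4, 2.7]
finger_gap: 12.8
grip_force: 25.2
```

Emit:
apply_moves:
  rows:
    - [0, 0.8, -0.4, 0, 0, 0]
    - [0, 0.8, -0.4, 0, 0, 0]
    - [0, 0.8, -0.3, 0, 0, 0]
    - [0, 0.8, -0.3, 0, 0, 0]
    - [0, 0.8, -0.3, 0, 0, 0]

```text
time: 10.35
tool_pos: [635.8, 104.5, 294.1]
tcp_rot: [-180.0, -0.1, 92.3]
ft_force: [-3.4, 4.7, 2.2]
finger_gap: 12.9
grip_force: 25.0
```

Emit:
apply_moves:
  rows:
    - [-0.1, 0.8, -0.3, 0, 0, 0]
    - [-0.1, 0.8, -0.3, 0, 0, 0]
    - [-0.1, 0.8, -0.3, 0, 0, 0]
    - [-0.1, 0.8, -0.3, 0, 0, 0]
    - [-0.1, 0.8, -0.3, 0, 0, 0]

```text
time: 10.98
tool_pos: [639.7, 104.7, 295.5]
tcp_rot: [-180.0, -0.1, 92.3]
ft_force: [-3.0, 5.9, 1.9]
finger_gap: 12.5
grip_force: 24.9
```

Emit:
apply_moves:
  rows:
    - [0.2, 0.8, -0.3, 0, 0, 0]
    - [0.2, 0.8, -0.3, 0, 0, 0]
    - [0.2, 0.8, -0.3, 0, 0, 0]
    - [0.2, 0.8, -0.3, 0, 0, 0]
    - [0.2, 0.8, -0.3, 0, 0, 0]

```text
time: 11.6
tool_pos: [643.7, 104.8, 296.8]
tcp_rot: [-180.0, -0.0, 92.3]
ft_force: [-3.1, 4.4, 3.2]
finger_gap: 13.0
grip_force: 25.0
```

Emit:
apply_moves:
  rows:
    - [0, 0.8, -0.3, 0, 0, 0]
    - [0, 0.8, -0.3, 0, 0, 0]
    - [0, 0.8, -0.3, 0, 0, 0]
    - [0, 0.8, -0.3, 0, 0, 0]
    - [0, 0.8, -0.2, 0, 0, 0]

```text
time: 12.22
tool_pos: [647.7, 105.0, 298.1]
tcp_rot: [-180.0, -0.0, 92.3]
ft_force: [-1.5, 4.7, -0.8]
finger_gap: 12.8
grip_force: 24.5
```

Emit:
apply_moves:
  rows:
    - [0.1, 0.8, -0.2, 0, 0, 0]
    - [0.1, 0.8, -0.2, 0, 0, 0]
    - [0.1, 0.8, -0.2, 0, 0, 0]
    - [0.1, 0.8, -0.2, 0, 0, 0]
    - [0.1, 0.8, -0.2, 0, 0, 0]

```text
time: 12.85
tool_pos: [651.7, 105.2, 299.3]
tcp_rot: [-180.0, 0.0, 92.3]
ft_force: [-2.3, 3.5, -5.4]
finger_gap: 13.2
grip_force: 24.5
```

Emit:
apply_moves:
  rows:
    - [0, 0.7, -0.2, 0, 0, 0]
    - [0, 0.7, -0.2, 0, 0, 0]
    - [0, 0.7, -0.2, 0, 0, 0]
    - [0, 0.7, -0.2, 0, 0, 0]
    - [0, 0.7, -0.2, 0, 0, 0]

```text
time: 13.48
tool_pos: [655.2, 105.5, 300.3]
tcp_rot: [-180.0, 0.0, 92.3]
ft_force: [-2.5, 1.3, -9.5]
finger_gap: 13.0
grip_force: 24.4
```

Emit:
apply_moves:
  rows:
    - [0, 0.7, 0.1, 0, 0, 0]
    - [0, 0.7, 0.1, 0, 0, 0]
    - [0, 0.7, 0.1, 0, 0, 0]
    - [0, 0.7, 0.1, 0, 0, 0]
    - [0, 0.7, 0, 0, 0, 0]

```text
time: 14.1
tool_pos: [658.6, 105.6, 301.0]
tcp_rot: [-180.0, 0.0, 92.3]
ft_force: [-6.1, 0.9, -3.6]
finger_gap: 12.8
grip_force: 25.1
```

Emit:
apply_moves:
  rows:
    - [0, 0.3, -0.1, 0, 0, 0]
    - [0, 0.3, -0.1, 0, 0, 0]
    - [0, 0.3, 0, 0, 0, 0]
    - [0, 0.3, -0.1, 0, 0, 0]
    - [0, 0.3, 0, 0, 0, 0]

```text
time: 14.72
tool_pos: [659.9, 105.7, 301.4]
tcp_rot: [-180.0, 0.0, 92.3]
ft_force: [-7.9, 0.3, -4.2]
finger_gap: 12.8
grip_force: 24.9
```

Emit:
apply_moves:
  rows:
    - [0, 0.3, 0, 0, 0, 0]
    - [0, 0.3, -0.1, 0, 0, 0]
    - [0, 0.3, 0, 0, 0, 0]
    - [0, 0.3, -0.1, 0, 0, 0]
    - [0, 0.3, 0, 0, 0, 0]

```text
time: 15.35
tool_pos: [661.1, 105.8, 301.6]
tcp_rot: [-179.9, 0.0, 92.3]
ft_force: [-9.4, 0.6, -3.7]
finger_gap: 12.9
grip_force: 25.0
```

Emit:
apply_moves:
  rows:
    - [0, 0.3, 0, 0, 0, 0]
    - [0, 0.3, 0, 0, 0, 0]
    - [0, 0.3, 0, 0, 0, 0]
    - [0, 0.3, 0, 0, 0, 0]
    - [0, 0.2, 0, 0, 0, 0]

```text
time: 15.98
tool_pos: [662.3, 105.8, 301.9]
tcp_rot: [-179.9, 0.0, 92.3]
ft_force: [-11.1, 0.3, -1.9]
finger_gap: 13.1
grip_force: 25.2
```

Emit:
apply_moves:
  rows:
    - [0, 0.2, 0, 0, 0, 0]
    - [0, 0.2, 0, 0, 0, 0]
    - [0, 0.2, 0, 0, 0, 0]
    - [0, 0.2, 0, 0, 0, 0]
    - [0, 0.2, 0, 0, 0, 0]

```text
time: 16.6
tool_pos: [663.3, 105.9, 302.1]
tcp_rot: [-179.9, 0.0, 92.3]
ft_force: [-11.1, 1.5, -1.4]
finger_gap: 13.2
grip_force: 25.2
```

Emit:
apply_moves:
  rows:
    - [0, 0.2, 0, 0, 0, 0]
    - [0, 0.2, 0, 0, 0, 0]
    - [0, 0.2, 0, 0, 0, 0]
    - [0, 0.2, 0, 0, 0, 0]
    - [0, 0, 0, 0, 0, 0]

```text
time: 17.23
tool_pos: [664.0, 105.9, 302.3]
tcp_rot: [-179.9, 0.0, 92.3]
ft_force: [-11.3, -0.0, -0.5]
finger_gap: 13.3
grip_force: 25.3
```

Emit:
apply_moves:
  rows:
    - [0, 0.2, 0, 0, 0, 0]
    - [0, 0.2, 0, 0, 0, 0]
    - [0, 0.2, 0, 0, 0, 0]
    - [0, 0.2, 0, 0, 0, 0]
    - [0, 0, 0, 0, 0, 0]

```text
time: 17.85
tool_pos: [664.7, 105.9, 302.4]
tcp_rot: [-179.9, 0.0, 92.3]
ft_force: [-14.2, -0.0, 0.5]
finger_gap: 13.0
grip_force: 25.4
```

Emit:
apply_moves:
  rows:
    - [0, 0.2, 0, 0, 0, 0]
    - [0, 0.2, 0, 0, 0, 0]
    - [0, 0, 0, 0, 0, 0]
    - [0, 0, 0, 0, 0, 0]
    - [0, 0, 0, 0, 0, 0]

```text
time: 18.48
tool_pos: [666.8, 106.0, 302.8]
tcp_rot: [179.8, -0.0, 92.3]
ft_force: [-4.1, 0.3, 4.1]
finger_gap: 13.2
grip_force: 25.7
```

Emit:
apply_moves:
  rows:
    - [0, 0.3, 0, 0, 0, 0]
    - [0, 0.3, 0, 0, 0, 0]
    - [0, 0.2, 0, 0, 0, 0]
    - [0, 0, 0, 0, 0, 0]
    - [0, 0, 0, 0, 0, 0]

```text
time: 19.1
tool_pos: [667.5, 106.1, 302.9]
tcp_rot: [179.8, -0.0, 92.3]
ft_force: [-4.5, 1.6, 6.6]
finger_gap: 13.2
grip_force: 25.9
```

Past the detent; ease off now.

Emit:
apply_moves:
  rows:
    - [0, -0.8, 0, 0, 0, 0]
    - [0, -0.8, 0, 0, 0, 0]
    - [0, -0.8, 0, 0, 0, 0]
    - [0, -0.8, 0, 0, 0, 0]
    - [0, -0.8, 0, 0, 0, 0]

```text
time: 19.73
tool_pos: [663.5, 105.9, 302.2]
tcp_rot: [179.9, 0.0, 92.3]
ft_force: [-2.7, 0.7, 5.1]
finger_gap: 13.0
grip_force: 25.7
```

Emit:
apply_moves:
  rows:
    - [0, -0.8, 0, 0, 0, 0]
    - [0, -0.8, 0.1, 0, 0, 0]
    - [0, -0.8, 0, 0, 0, 0]
    - [0, -0.8, 0.1, 0, 0, 0]
    - [0, 0, 0, 0, 0, 0]

```text
time: 20.35
tool_pos: [660.4, 105.7, 301.5]
tcp_rot: [179.9, 0.0, 92.3]
ft_force: [-0.2, 1.1, 6.3]
finger_gap: 13.2
grip_force: 25.8
```

```bash
python3 - <<'E'
from h import *
for c in ['scene','side']:
    eyes.snapshot(c)
    for n in ['lid_hinge','stay_knob','tray','lid_bar']: print(c,n,[(np.round(r['xyz'],1).tolist(),round(r['confidence'],2)) for r in models.place_of(n,c)][:2])
E
```

```text
scene lid_hinge [([703.1, 105.4, 84.6], 0.85)]
scene stay_knob [([662.7, -80.8, 98.9], 0.6), ([504.6, 351.6, 1.1], 0.16)]
scene tray [([560.0, 99.3, 6.2], 0.81)]
scene lid_bar [([657.4, 104.9, 318.3], 0.95)]
side lid_hinge [([708.6, 106.8, 85.3], 0.64)]
side stay_knob [([659.5, -83.0, 100.3], 0.91)]
side tray [([559.8, 101.6, 9.5], 0.62)]
side lid_bar [([660.7, 110.3, 317.8], 0.92)]
```

Emit:
apply_moves:
  rows:
    - [0, -0.6, 0.2, 0, 0, 0]
    - [0, -0.6, 0.2, 0, 0, 0]
    - [0, -0.6, 0.2, 0, 0, 0]
    - [0, 0, 0, 0, 0, 0]
    - [0, 0, 0, 0, 0, 0]

```text
time: 21.48
tool_pos: [659.0, 105.7, 301.3]
tcp_rot: [179.8, -0.0, 92.3]
ft_force: [1.4, 0.7, 5.4]
finger_gap: 13.0
grip_force: 25.8
```

Emit:
apply_moves:
  rows:
    - [0, 0, 0, 0, 0, 0]
    - [0, 0, 0, 0, 0, 0]
    - [0, 0, 0, 0, 0, 0]
    - [0, 0, -8, 0, 0, 0]
    - [0, 0, -30, 0, 0, 0]
  fingers: 34

```text
time: 22.1
tool_pos: [657.0, 105.6, 336.3]
tcp_rot: [-179.7, 0.0, 92.3]
ft_force: [0.5, 0.3, 1.2]
finger_gap: 34.2
grip_force: 0.0
```

```bash
python3 - <<'E'
from h import *
for c in ['scene','side']:
    eyes.snapshot(c)
    for n in ['stay_knob','lid_bar','ink_mid']: print(c,n,[(np.round(r['xyz'],1).tolist(),round(r['confidence'],2)) for r in models.place_of(n,c)][:3])
# start pose: measured; clear up & toward front, then over jar closing along box y
plan([([600,130,370],down(92.3),2),([501.5,350,150],down(180+2.3),9),([501.5,350,100],down(182.3),2),([501.5,350,20],down(182.3),2)])
E
```

```text
scene stay_knob [([665.3, -83.9, 98.3], 0.65)]
scene lid_bar [([660.9, 106.1, 319.2], 0.6)]
scene ink_mid [([504.5, 350.9, 24.7], 0.87), ([408.9, 358.9, 29.9], 0.67), ([449.5, 257.5, 24.1], 0.51)]
side stay_knob [([663.1, -84.5, 101.5], 0.77)]
side lid_bar [([662.3, 109.4, 315.4], 0.68)]
side ink_mid [([452.8, 253.6, 24.9], 0.93), ([500.6, 350.3, 29.1], 0.81), ([772.8, 63.7, 3.4], 0.61)]
[[13.3, -28.3, -16.5, -0.001, 0.0, 0.0], [13.3, -28.3, -16.6, -0.001, 0.0, 0.0], [24.9, -10.0, 24.4, 0.0, 0.0, -0.175], [26.2, -5.4, 24.5, 0.0, 0.0, -0.174], [26.8, -0.9, 24.4, 0.0, 0.0, -0.175]]
[[26.5, 3.8, 24.5, 0.0, 0.0, -0.174], [25.4, 8.3, 24.4, 0.0, 0.0, -0.175], [23.6, 12.7, 24.5, 0.0, 0.0, -0.174], [21.1, 16.5, 24.4, 0.0, 0.0, -0.175], [17.8, 20.0, 24.4, 0.0, 0.0, -0.174]]
[[14.1, 22.8, 24.5, 0.0, 0.0, -0.175], [0.0, 0.0, 25.0, 0.0, 0.0, 0.0], [0.1, 0.0, 25.0, 0.0, 0.0, 0.0], [0.0, 0.0, 40.0, 0.0, 0.0, 0.0], [0.0, 0.0, 40.0, 0.0, 0.0, 0.0]]
```

Emit:
apply_moves:
  rows:
    - [13, -28, -16, 0, 0, 0]
    - [13, -28, -17, 0, 0, 0]
    - [25, -10, 24.5, 0, 0, -0.175]
    - [26, -5.5, 24.5, 0, 0, -0.174]
    - [27, -1, 24.5, 0, 0, -0.175]
  fingers: 66

```text
time: 23.12
tool_pos: [567.1, 203.4, 296.1]
tcp_rot: [-179.9, -0.0, 122.6]
ft_force: [-0.3, 1.0, 0.8]
finger_gap: 66.0
grip_force: 0.0
```

Emit:
apply_moves:
  rows:
    - [26.5, 4, 24.5, 0, 0, -0.174]
    - [25.5, 8.5, 24.5, 0, 0, -0.175]
    - [23.5, 12.5, 24.5, 0, 0, -0.174]
    - [21, 16.5, 24.5, 0, 0, -0.175]
    - [18, 20, 24.5, 0, 0, -0.174]

```text
time: 23.75
tool_pos: [512.3, 325.6, 173.5]
tcp_rot: [-180.0, -0.1, 172.6]
ft_force: [-0.7, 0.7, 0.4]
finger_gap: 66.0
grip_force: 0.0
```

Emit:
apply_moves:
  rows:
    - [14, 23, 24.5, 0, 0, -0.175]
    - [0, 0, 10, 0, 0, 0]
    - [0, 0, 0, 0, 0, 0]
    - [0, 0, 0, 0, 0, 0]
    - [0, 0, 0, 0, 0, 0]

```text
time: 24.38
tool_pos: [503.6, 349.5, 141.9]
tcp_rot: [180.0, 0.1, -177.8]
ft_force: [-0.3, -0.0, 0.1]
finger_gap: 65.9
grip_force: 0.0
```

```bash
cat >> h.py <<'E'
def wrist():
    s=sense(); p,d=eyes.snapshot('wrist'); k=eyes.get_calibration('wrist')
    M=k['mount'];K=k['intrinsics'];v,u=np.indices(d.shape)
    C=np.stack([(u-K[0,2])/K[0,0]*d,(v-K[1,2])/K[1,1]*d,d],-1)@M[:3,:3].T+M[:3,3]
    W=Ro.from_euler('xyz',s['tcp_rot'],degrees=True).apply(C.reshape(-1,3)).reshape(C.shape)+s['tool_pos']
    return p,d,W
E
python3 - <<'E'
from h import *
import cv2
s=sense();print(s['tool_pos'],s['tcp_rot'])
p,d,W=wrist();cv2.imwrite('pics/w2.png',p[:,:,::-1])
m=(d>0)&(abs(W[...,0]-502)<35)&(abs(W[...,1]-350)<35)&(abs(W[...,2]-55)<6)
Q=W[m][:,:2].astype(np.float32);print(len(Q),Q.mean(0),cv2.minEnclosingCircle(Q),p[m].mean(0))
E
```

```text
[503.55818332 349.52783746 141.89581376] [ 1.79950903e+02  1.05147856e-01 -1.77796770e+02]
1864 [501.0133 351.5942] ((501.9002380371094, 351.52301025390625), 19.165172576904297) [29.3304721  28.94313305 28.03487124]
```

Emit:
apply_moves:
  rows:
    - [1, 1, 30, 0, 0, 0]
    - [1, 1, 30, 0, 0, 0]
    - [0, 0, 30, 0, 0, 0]
    - [0, 0, 20, 0, 0, 0]
    - [0, 0, 11, 0, 0, 0]

```text
time: 25.05
tool_pos: [500.3, 351.4, 18.7]
tcp_rot: [-180.0, -0.0, -177.7]
ft_force: [-0.5, -0.0, 1.3]
finger_gap: 66.2
grip_force: 0.0
```

Emit:
apply_moves:
  rows:
    - [0, 0, 0, 0, 0, 0]
    - [0, 0, 0, 0, 0, 0]
    - [0, 0, 0, 0, 0, 0]
    - [0, 0, 0, 0, 0, 0]
    - [0, 0, 0, 0, 0, 0]
  fingers: 34
  grip_force: 30

```text
time: 25.68
tool_pos: [501.1, 352.2, 20.6]
tcp_rot: [180.0, 0.1, -177.7]
ft_force: [-0.4, 0.8, 3.7]
finger_gap: 39.4
grip_force: 31.3
```

```bash
python3 - <<'E'
from h import *
s=sense();print(s['tool_pos'],s['finger_gap'],s['grip_force'])
R=Ro.from_euler('xyz',s['tcp_rot'],degrees=True)
x=s['tool_pos']
# tray centre ~ (560,100); jar at box y +30 -> y~130
plan([(x+[0,0,60],R,2),([560,290,150],R,3),([556,135,150],down(182.3),4),([556,135,90],down(182.3),3),([556,135,34],down(182.3),3)])
E
```

```text
[501.07060067 352.15295079  20.55796378] 39.43234006458277 31.272810689988546
[[0.0, 0.0, -30.0, 0.0, 0.0, 0.0], [-0.1, 0.0, -30.0, 0.0, 0.0, 0.0], [-18.8, -21.5, -23.1, 0.0, 0.0, 0.0], [-18.8, -21.4, -23.2, 0.0, 0.0, 0.0], [-18.9, -21.5, -23.1, 0.0, 0.0, 0.0]]
[[2.6, -38.7, 0.0, 0.0, 0.0, 0.0], [2.5, -38.6, -0.1, 0.0, 0.001, 0.0], [2.6, -38.7, 0.0, 0.001, 0.0, 0.0], [2.6, -38.7, 0.0, 0.0, 0.0, 0.0], [0.0, 0.0, 20.0, 0.0, 0.0, 0.0]]
[[0.0, 0.0, 20.0, 0.0, 0.0, 0.0], [0.0, 0.0, 20.0, 0.0, 0.0, 0.0], [0.0, 0.0, 18.7, 0.0, 0.0, 0.0], [0.0, 0.0, 18.6, 0.0, 0.0, 0.0], [0.0, 0.0, 18.7, 0.0, 0.0, 0.0]]
```

Emit:
apply_moves:
  rows:
    - [0, 0, -30, 0, 0, 0]
    - [0, 0, -30, 0, 0, 0]
    - [-19, -21.5, -23, 0, 0, 0]
    - [-19, -21.5, -23, 0, 0, 0]
    - [-19, -21.5, -23, 0, 0, 0]

```text
time: 26.3
tool_pos: [560.1, 288.9, 149.0]
tcp_rot: [-180.0, -0.0, -177.7]
ft_force: [0.4, 0.3, -0.9]
finger_gap: 39.1
grip_force: 30.4
```

Emit:
apply_moves:
  rows:
    - [2.5, -38.5, 0, 0, 0, 0]
    - [2.5, -38.5, 0, 0, 0, 0]
    - [2.5, -38.5, 0, 0, 0, 0]
    - [2.5, -38.5, 0, 0, 0, 0]
    - [0, 0, 10, 0, 0, 0]

```text
time: 26.92
tool_pos: [556.7, 132.9, 139.1]
tcp_rot: [-180.0, 0.1, -177.9]
ft_force: [-0.8, 0.5, -1.8]
finger_gap: 39.2
grip_force: 30.5
```

```bash
python3 - <<'E'
from h import *
import cv2
s=sense();print(s['time'],s['tool_pos'],s['tcp_rot'],s['ft_force'],s['finger_gap'])
p,d,W=wrist()
q,d2=eyes.snapshot('side')
cv2.imwrite('pics/c3.png',np.hstack([p,q])[::1,:,::-1][:, :, :].astype(np.uint8)); im=cv2.imread('pics/c3.png'); cv2.imwrite('pics/c3.png',cv2.resize(im,(800,300)))
print([(np.round(r['xyz'],1).tolist(),round(r['confidence'],2)) for r in models.place_of('tray','side')][:2])
eyes.snapshot('scene');print([(np.round(r['xyz'],1).tolist(),round(r['confidence'],2)) for r in models.place_of('tray','scene')][:2])
E
```

```text
26.925 [556.71669768 132.93078274 139.06073181] [-1.79971139e+02  7.39844758e-02 -1.77877039e+02] [-0.79611585  0.53070797 -1.81926677] 39.24049893436993
[([560.4, 99.2, 8.3], 0.75)]
[]
```

View pics/c3.png

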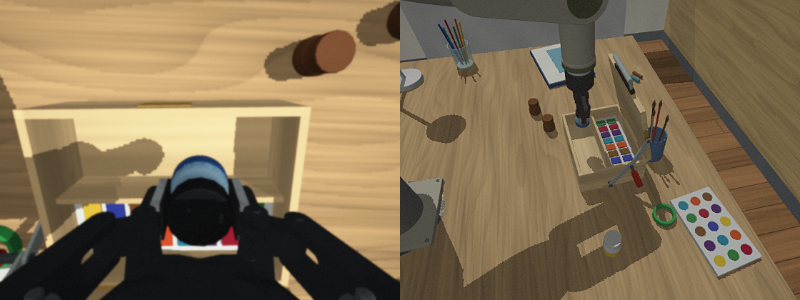

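The left half of the picture shows the jar held at about (205,195), above the compartment, whose floor is around (150,150). The right half shows the lid still up and the arm clear of it. Lower the jar.

Emit:
apply_moves:
  rows:
    - [0, 0, 25, 0, 0, 0]
    - [0, 0, 25, 0, 0, 0]
    - [0, 0, 25, 0, 0, 0]
    - [0, 0, 20, 0, 0, 0]
    - [0, 0, 10, 0, 0, 0]

```text
time: 27.8
tool_pos: [555.5, 135.8, 32.3]
tcp_rot: [-180.0, -0.1, -177.7]
ft_force: [0.7, 0.9, -2.3]
finger_gap: 39.0
grip_force: 30.5
```

Emit:
apply_moves:
  rows:
    - [0, 0, 2, 0, 0, 0]
    - [0, 0, 1.5, 0, 0, 0]
    - [0, 0, 1, 0, 0, 0]
    - [0, 0, 0.5, 0, 0, 0]
    - [0, 0, 0, 0, 0, 0]

```text
time: 28.42
tool_pos: [556.4, 135.3, 28.9]
tcp_rot: [180.0, 0.0, -177.7]
ft_force: [0.7, -0.2, -0.4]
finger_gap: 39.5
grip_force: 30.5
```

Touching down. Release and go up.

Emit:
apply_moves:
  rows:
    - [0, 0, 0.2, 0, 0, 0]
    - [0, 0, 0, 0, 0, 0]
    - [0, 0, 0, 0, 0, 0]
    - [0, 0, 0, 0, 0, 0]
    - [0, 0, -5, 0, 0, 0]
  fingers: 64

```text
time: 29.05
tool_pos: [555.7, 135.2, 33.1]
tcp_rot: [-180.0, -0.1, -177.7]
ft_force: [-0.9, 0.4, -0.0]
finger_gap: 64.4
grip_force: 0.0
```

Emit:
apply_moves:
  rows:
    - [0, 0, -20, 0, 0, 0]
    - [0, 0, -35, 0, 0, 0]
    - [0, 0, -40, 0, 0, 0]
    - [0, 0, -40, 0, 0, 0]
    - [10, 0, -20, 0, 0, 0]

```text
time: 29.68
tool_pos: [548.0, 135.1, 193.5]
tcp_rot: [180.0, 0.3, -177.7]
ft_force: [0.1, 0.7, 0.4]
finger_gap: 64.2
grip_force: 0.0
```

```bash
python3 - <<'E'
from h import *
import cv2
s=sense();print(s['time'],s['tool_pos'],s['tcp_rot'])
p,d,W=wrist()
for n in ['ink_mid']: print([(np.round(r['xyz'],1).tolist(),round(r['confidence'],2)) for r in models.place_of(n,'wrist')][:3])
m=(d>0)&(abs(W[...,0]-556)<40)&(abs(W[...,1]-135)<40)&(abs(W[...,2]-63)<5)&(p.max(-1)<80)
print('cap',m.sum(),W[m].mean(0) if m.any() else '')
for c in ['side','scene']:
    p,d=eyes.snapshot(c);k=eyes.get_calibration(c);W=world(d,k)
    print(c,[(np.round(r['xyz'],1).tolist(),round(r['confidence'],2)) for r in models.place_of('stay_knob',c)][:2])
    R,G,B=[p[...,j].astype(int) for j in range(3)]
    red=(d>0)&(R>110)&(G<75)&(B<75)&(W[...,2]>70)&(W[...,2]<125)&(abs(W[...,0]-660)<40)&(abs(W[...,1]+85)<50)
    Q=W[red]; print('knob',len(Q),Q.mean(0).round(1),np.percentile(Q,[3,97],axis=0).round(1).tolist())
    if c=='side': cv2.imwrite('pics/s4.png',p[80:380,200:540,::-1])
E
```

```text
29.675 [547.98185871 135.08498373 193.46315155] [ 179.96429596    0.34599094 -177.70389185]
[([452.1, 252.7, 26.2], 0.58), ([413.1, 359.2, 27.0], 0.57)]
cap 1233 [555.7712507  135.13168215  63.05858264]
side [([664.2, -84.6, 100.8], 0.68)]
knob 55 [664.8 -85.5 107.8] [[661.1, -105.3, 105.7], [667.8, -64.0, 110.5]]
scene []
knob 41 [662.3 -90.7 106.4] [[656.9, -104.3, 102.1], [666.9, -77.2, 110.8]]
```

View pics/s4.png

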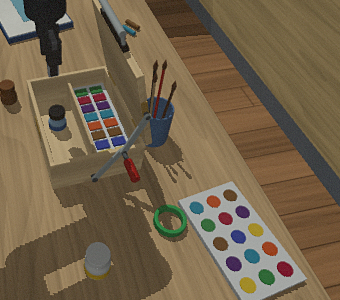

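The picture shows the jar standing upright in the front compartment at (57,118). The lid is held by the locked stay, with the knob at (132,170). Next is the knob, gripped with a 20° outward tilt.

```bash
cat >> h.py <<'E'
def tilt(t,yaw=92.3): return Ro.from_euler('z',2.3,degrees=True)*Ro.from_euler('x',t,degrees=True)*Ro.from_euler('z',yaw-2.3,degrees=True)*Ro.from_euler('x',180,degrees=True)
E
python3 - <<'E'
from h import *
T=tilt(20); z=T.apply([0,0,1]); print(T.as_euler('xyz',degrees=True),z)
G=np.array([663,-91,100.]); H=G+z*(19-90)
plan([([550,0,230],down(140),4),(H,T,6)])
print(H)
E
```

```text
[180.  -20.   92.3] [-0.01372588  0.34174461 -0.93969262]
[[0.3, -33.7, -10.7, 0.0, 0.0, 0.185], [-5.9, -33.2, -10.6, 0.0, -0.001, 0.184], [-11.9, -31.6, -10.7, -0.001, 0.0, 0.185], [-17.5, -28.8, -10.6, 0.0, 0.0, 0.184], [-26.9, -2.5, 10.5, -0.024, 0.055, 0.137]]
[[-27.6, 1.0, 9.0, -0.024, 0.054, 0.138], [-27.6, 4.6, 7.6, -0.025, 0.055, 0.137], [-27.1, 8.2, 6.3, -0.024, 0.055, 0.137], [-26.0, 11.7, 5.0, -0.024, 0.054, 0.138], [-24.5, 15.1, 3.9, -0.024, 0.055, 0.137]]
[ 663.97453758 -115.26386733  166.71817608]
```

Emit:
apply_moves:
  rows:
    - [0, -34, -10.5, 0, 0, 0.185]
    - [-6, -33, -10.5, 0, 0, 0.185]
    - [-12, -31.5, -10.5, 0, 0, 0.185]
    - [-17.5, -29, -10.5, 0, 0, 0.184]
    - [-27, -2.5, 10.5, -0.024, 0.055, 0.137]
  fingers: 40

```text
time: 30.6
tool_pos: [570.3, -20.2, 220.9]
tcp_rot: [178.8, -3.2, 131.9]
ft_force: [0.8, 0.1, 0.0]
finger_gap: 40.1
grip_force: 0.0
```

Emit:
apply_moves:
  rows:
    - [-27.5, 1, 9, -0.024, 0.055, 0.137]
    - [-27.5, 4.5, 7.5, -0.024, 0.055, 0.137]
    - [-27, 8, 6.5, -0.024, 0.055, 0.137]
    - [-26, 11.5, 5, -0.024, 0.054, 0.138]
    - [-24.5, 15, 4, -0.024, 0.055, 0.137]

```text
time: 31.22
tool_pos: [664.2, -115.9, 164.6]
tcp_rot: [-179.7, -20.2, 92.0]
ft_force: [0.4, 0.4, -0.1]
finger_gap: 39.8
grip_force: 0.0
```

```bash
python3 - <<'E'
from h import *
import cv2
s=sense();print(s['time'],s['tool_pos'],s['tcp_rot'],s['ft_force'])
p,d,W=wrist();cv2.imwrite('pics/w5.png',p[:,:,::-1])
R,G,B=[p[...,j].astype(int) for j in range(3)]
red=(d>0)&(R>100)&(G<75)&(B<75)&(W[...,2]>70)&(W[...,2]<125)&(abs(W[...,0]-660)<40)&(abs(W[...,1]+85)<50)
Q=W[red]; print('knob',len(Q),Q.mean(0).round(1),np.percentile(Q,[3,97],axis=0).round(1).tolist())
A=np.polyfit(Q[:,1],Q[:,0],1);print(A,np.polyval(A,-91))
print([(np.round(r['xyz'],1).tolist(),round(r['confidence'],2)) for r in models.place_of('stay_knob','wrist')][:2])
E
```

```text
31.225 [ 664.16148481 -115.94944522  164.57365692] [-179.70575979  -20.16242674   91.95102502] [ 0.38412533  0.36859213 -0.08102497]
knob 1530 [662.3 -84.6 106.1] [[654.2, -106.1, 101.5], [670.1, -63.8, 108.5]]
[-2.76002201e-02  6.59971979e+02] 662.4835988854462
[]
```

View pics/w5.png

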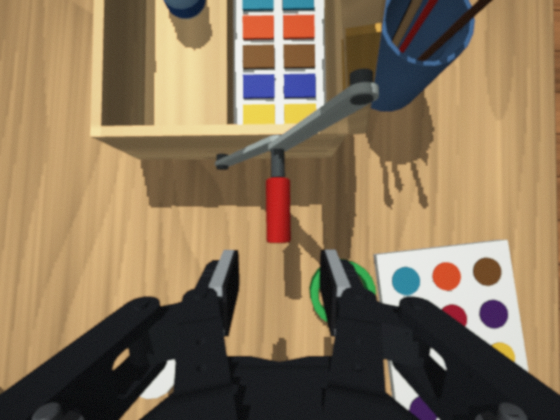

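The wrist view shows the red knob at (278,208), and the open fingers straddle its line at (225,280) and (335,280). The stay links keep close to the box. Advance about 88.5 mm.

Emit:
apply_moves:
  rows:
    - [0.5, -0.5, 20, 0, 0, 0]
    - [0.5, -0.5, 20, 0, 0, 0]
    - [0.5, -0.5, 20, 0, 0, 0]
    - [0.5, -0.5, 18, 0, 0, 0]
    - [0.5, 0, 10, 0, 0, 0]

```text
time: 31.95
tool_pos: [659.9, -81.9, 83.5]
tcp_rot: [-179.8, -20.0, 92.3]
ft_force: [0.3, 0.6, -0.2]
finger_gap: 40.0
grip_force: 0.0
```

Emit:
apply_moves:
  rows:
    - [0, 0, 0, 0, 0, 0]
    - [0, 0, 0, 0, 0, 0]
    - [0, 0, 0, 0, 0, 0]
    - [0, 0, 0, 0, 0, 0]
    - [0, 0, 0, 0, 0, 0]
  fingers: 10
  grip_force: 40

```text
time: 32.58
tool_pos: [660.8, -82.9, 85.3]
tcp_rot: [-179.9, -20.0, 92.3]
ft_force: [-0.5, 4.0, -2.6]
finger_gap: 16.7
grip_force: 39.5
```

```bash
python3 - <<'E'
from h import *
s=sense();print(s['tool_pos'],s['tcp_rot'],s['ft_force'],s['finger_gap'])
R=Ro.from_euler('xyz',s['tcp_rot'],degrees=True)
a0=np.arctan2(82,53);a1=np.arctan2(37,-91);print(a0,a1)
a=np.linspace(a0,a1,36); u=np.array([np.cos(np.radians(2.3)),np.sin(np.radians(2.3)),0])
x=98*np.cos(a);z=98*np.sin(a)
for i in range(1,36):
    d=R.inv().apply(u*(x[i]-x[i-1])+np.array([0,0,z[i]-z[i-1]])); print(i,np.degrees(a[i]).round(),d.round(1), (x[i]-x[0]).round(1),(z[i]-z[0]).round(1))
E
```

```text
[660.76488992 -82.87581226  85.2702174 ] [-179.91807777  -20.00740973   92.30525842] [-0.49363643  4.04527509 -2.60995528] 16.691516164112926
0.9969973134713412 2.7554152597675974
1 60.0 [ 0.9 -4.2 -2.4] -4.2 2.6
2 63.0 [ 0.8 -4.3 -2.2] -8.5 4.9
3 66.0 [ 0.7 -4.4 -2. ] -13.0 7.1
4 69.0 [ 0.7 -4.5 -1.8] -17.5 9.0
5 72.0 [ 0.6 -4.6 -1.6] -22.1 10.6
6 74.0 [ 0.5 -4.7 -1.3] -26.8 12.1
7 77.0 [ 0.4 -4.8 -1.1] -31.6 13.3
8 80.0 [ 0.3 -4.8 -0.9] -36.4 14.3
9 83.0 [ 0.2 -4.9 -0.7] -41.3 15.0
10 86.0 [ 0.2 -4.9 -0.4] -46.2 15.4
11 89.0 [ 0.1 -4.9 -0.2] -51.1 15.7
12 92.0 [-0.  -4.9  0. ] -56.0 15.7
13 95.0 [-0.1 -4.9  0.3] -61.0 15.4
14 97.0 [-0.2 -4.9  0.5] -65.9 14.9
15 100.0 [-0.3 -4.9  0.7] -70.7 14.1
16 103.0 [-0.3 -4.8  0.9] -75.5 13.1
17 106.0 [-0.4 -4.8  1.2] -80.3 11.9
18 109.0 [-0.5 -4.7  1.4] -85.0 10.4
19 112.0 [-0.6 -4.6  1.6] -89.6 8.7
20 115.0 [-0.7 -4.5  1.8] -94.1 6.7
21 118.0 [-0.7 -4.4  2. ] -98.6 4.6
22 120.0 [-0.8 -4.3  2.2] -102.9 2.2
23 123.0 [-0.9 -4.2  2.5] -107.0 -0.4
24 126.0 [-1.  -4.   2.6] -111.1 -3.2
25 129.0 [-1.  -3.9  2.8] -115.0 -6.2
26 132.0 [-1.1 -3.7  3. ] -118.7 -9.4
27 135.0 [-1.2 -3.6  3.2] -122.3 -12.8
28 138.0 [-1.2 -3.4  3.3] -125.7 -16.4
29 141.0 [-1.3 -3.2  3.5] -128.9 -20.1
30 143.0 [-1.3 -3.   3.7] -132.0 -24.0
31 146.0 [-1.4 -2.8  3.8] -134.8 -28.0
32 149.0 [-1.4 -2.6  3.9] -137.4 -32.2
33 152.0 [-1.5 -2.4  4. ] -139.8 -36.5
34 155.0 [-1.5 -2.2  4.1] -142.0 -40.9
35 158.0 [-1.5 -2.   4.2] -144.0 -45.4
```

Emit:
apply_moves:
  rows:
    - [0.5, -2.1, -1.2, 0, 0, 0]
    - [0.4, -2.1, -1.2, 0, 0, 0]
    - [0.4, -2.1, -1.1, 0, 0, 0]
    - [0.4, -2.2, -1.1, 0, 0, 0]
    - [0.4, -2.2, -1, 0, 0, 0]

```text
time: 33.2
tool_pos: [651.2, -83.4, 91.5]
tcp_rot: [179.9, -20.0, 92.3]
ft_force: [7.1, 4.5, -2.1]
finger_gap: 16.4
grip_force: 39.6
```

Emit:
apply_moves:
  rows:
    - [0.3, -2.2, -1, 0, 0, 0]
    - [0.3, -2.3, -0.9, 0, 0, 0]
    - [0.3, -2.3, -0.9, 0, 0, 0]
    - [0.3, -2.3, -0.8, 0, 0, 0]
    - [0.3, -2.3, -0.8, 0, 0, 0]

```text
time: 33.83
tool_pos: [640.0, -83.9, 97.5]
tcp_rot: [179.9, -20.0, 92.4]
ft_force: [0.0, 5.5, 2.7]
finger_gap: 16.6
grip_force: 40.0
```

Emit:
apply_moves:
  rows:
    - [0.3, -2.4, -0.7, 0, 0, 0]
    - [0.3, -2.3, -0.6, 0, 0, 0]
    - [0.2, -2.4, -0.6, 0, 0, 0]
    - [0.2, -2.4, -0.5, 0, 0, 0]
    - [0.2, -2.4, -0.5, 0, 0, 0]

```text
time: 34.45
tool_pos: [629.1, -84.4, 101.6]
tcp_rot: [179.7, -20.0, 92.4]
ft_force: [3.9, 5.4, 4.5]
finger_gap: 16.3
grip_force: 39.1
```

Emit:
apply_moves:
  rows:
    - [0.2, -2.4, -0.4, 0, 0, 0]
    - [0.1, -2.4, -0.4, 0, 0, 0]
    - [0.1, -2.5, -0.3, 0, 0, 0]
    - [0.1, -2.4, -0.2, 0, 0, 0]
    - [0.1, -2.5, -0.2, 0, 0, 0]

```text
time: 35.08
tool_pos: [617.8, -85.0, 104.3]
tcp_rot: [179.6, -19.9, 92.4]
ft_force: [0.8, 4.5, 1.5]
finger_gap: 16.6
grip_force: 39.1
```

Emit:
apply_moves:
  rows:
    - [0.1, -2.4, -0.2, 0, 0, 0]
    - [0.1, -2.5, -0.2, 0, 0, 0]
    - [0, -2.4, -0.1, 0, 0, 0]
    - [0, -2.5, -0.1, 0, 0, 0]
    - [0, -2.5, 0, 0, 0, 0]

```text
time: 35.7
tool_pos: [604.2, -86.0, 103.9]
tcp_rot: [179.8, -19.9, 92.4]
ft_force: [0.3, 1.6, 11.5]
finger_gap: 16.5
grip_force: 41.0
```

Emit:
apply_moves:
  rows:
    - [0, -2.5, 0, 0, 0, 0]
    - [0, -2.5, 0.1, 0, 0, 0]
    - [0, -2.5, 0.1, 0, 0, 0]
    - [-0.1, -2.5, 0.2, 0, 0, 0]
    - [-0.1, -2.5, 0.2, 0, 0, 0]

```text
time: 36.33
tool_pos: [590.2, -86.6, 101.5]
tcp_rot: [180.0, -19.9, 92.3]
ft_force: [0.6, 2.1, 5.4]
finger_gap: 16.6
grip_force: 41.7
```

Emit:
apply_moves:
  rows:
    - [-0.1, -2.4, 0.3, 0, 0, 0]
    - [-0.2, -2.4, 0.4, 0, 0, 0]
    - [-0.2, -2.4, 0.5, 0, 0, 0]
    - [-0.2, -2.4, 0.6, 0, 0, 0]
    - [-0.2, -2.4, 0.6, 0, 0, 0]

```text
time: 36.95
tool_pos: [577.6, -87.0, 98.1]
tcp_rot: [-179.9, -19.9, 92.3]
ft_force: [-1.2, -5.4, 4.1]
finger_gap: 16.5
grip_force: 42.3
```

Emit:
apply_moves:
  rows:
    - [-0.2, -2.4, 0.7, 0, 0, 0]
    - [-0.3, -2.3, 0.8, 0, 0, 0]
    - [-0.3, -2.3, 0.8, 0, 0, 0]
    - [-0.3, -2.3, 0.9, 0, 0, 0]
    - [-0.3, -2.3, 0.9, 0, 0, 0]

```text
time: 37.58
tool_pos: [565.5, -87.5, 93.2]
tcp_rot: [-179.8, -19.9, 92.3]
ft_force: [-1.0, -6.3, 2.5]
finger_gap: 16.5
grip_force: 42.6
```

Emit:
apply_moves:
  rows:
    - [-0.4, -2.2, 1, 0, 0, 0]
    - [-0.3, -2.2, 1, 0, 0, 0]
    - [-0.4, -2.2, 1.1, 0, 0, 0]
    - [-0.4, -2.1, 1.1, 0, 0, 0]
    - [-0.4, -2.1, 1.2, 0, 0, 0]

```text
time: 38.2
tool_pos: [554.3, -87.6, 86.9]
tcp_rot: [-179.8, -19.9, 92.3]
ft_force: [-1.6, -5.9, -0.7]
finger_gap: 16.5
grip_force: 42.7
```

Emit:
apply_moves:
  rows:
    - [-0.4, -2.1, 1.2, 0, 0, 0]
    - [-0.5, -2, 1.3, 0, 0, 0]
    - [-0.5, -2, 1.3, 0, 0, 0]
    - [-0.5, -2, 1.4, 0, 0, 0]
    - [-0.5, -1.9, 1.4, 0, 0, 0]

```text
time: 38.83
tool_pos: [544.1, -87.9, 79.4]
tcp_rot: [-179.8, -20.0, 92.2]
ft_force: [-0.1, -6.0, -3.6]
finger_gap: 16.5
grip_force: 42.7
```

Emit:
apply_moves:
  rows:
    - [-0.5, -1.9, 1.5, 0, 0, 0]
    - [-0.5, -1.9, 1.5, 0, 0, 0]
    - [-0.6, -1.8, 1.6, 0, 0, 0]
    - [-0.6, -1.8, 1.6, 0, 0, 0]
    - [-0.6, -1.7, 1.7, 0, 0, 0]

```text
time: 39.45
tool_pos: [534.7, -88.1, 71.0]
tcp_rot: [-179.7, -20.0, 92.2]
ft_force: [-1.8, -6.8, -3.7]
finger_gap: 16.5
grip_force: 42.1
```

Emit:
apply_moves:
  rows:
    - [-0.6, -1.7, 1.7, 0, 0, 0]
    - [-0.6, -1.6, 1.7, 0, 0, 0]
    - [-0.6, -1.6, 1.8, 0, 0, 0]
    - [-0.6, -1.5, 1.8, 0, 0, 0]
    - [-0.7, -1.5, 1.8, 0, 0, 0]

```text
time: 40.08
tool_pos: [526.8, -88.1, 61.4]
tcp_rot: [-179.7, -20.0, 92.2]
ft_force: [0.6, -4.7, -6.0]
finger_gap: 16.5
grip_force: 42.1
```

Emit:
apply_moves:
  rows:
    - [-0.7, -1.4, 1.9, 0, 0, 0]
    - [-0.7, -1.4, 1.9, 0, 0, 0]
    - [-0.7, -1.3, 2, 0, 0, 0]
    - [-0.7, -1.3, 2, 0, 0, 0]
    - [-0.7, -1.2, 2, 0, 0, 0]

```text
time: 40.7
tool_pos: [519.6, -88.0, 50.7]
tcp_rot: [-179.7, -20.0, 92.2]
ft_force: [-1.2, -5.0, -9.8]
finger_gap: 16.5
grip_force: 41.2
```

Emit:
apply_moves:
  rows:
    - [-0.7, -1.2, 2, 0, 0, 0]
    - [-0.7, -1.1, 2, 0, 0, 0]
    - [-0.7, -1.1, 2, 0, 0, 0]
    - [-0.7, -1, 2, 0, 0, 0]
    - [0, 0, 0, 0, 0, 0]

```text
time: 41.32
tool_pos: [518.1, -88.6, 45.6]
tcp_rot: [180.0, -20.0, 92.3]
ft_force: [-1.0, -4.4, 8.9]
finger_gap: 16.6
grip_force: 42.9
```

```bash
python3 - <<'E'
from h import *
for c in ['side','scene']:
    p,d=eyes.snapshot(c);k=eyes.get_calibration(c);W=world(d,k)
    for n in ['lid_bar','stay_knob']: print(c,n,[(np.round(r['xyz'],1).tolist(),round(r['confidence'],2)) for r in models.place_of(n,c)][:2])
    m=(d>0)&(W[...,0]>520)&(W[...,0]<545)&(W[...,1]>0)&(W[...,1]<220)&(W[...,2]>80)&(W[...,2]<160);print('front',np.median(W[m][:,2]),m.sum())
    m=(d>0)&(W[...,0]>660)&(W[...,0]<690)&(W[...,1]>0)&(W[...,1]<220)&(W[...,2]>80)&(W[...,2]<160);print('rear',np.median(W[m][:,2]),m.sum())
E
```

```text
side lid_bar [([474.1, 99.4, 92.6], 0.96)]
side stay_knob [([516.5, -87.1, 60.1], 0.38), ([473.1, 98.3, 89.9], 0.31)]
front 99.54053974814859 43
rear 99.60322449588153 103
scene lid_bar [([469.7, 95.4, 94.9], 0.89)]
scene stay_knob [([518.2, -87.7, 55.6], 0.5)]
front 98.55033729411427 643
rear 98.60460659077175 916
```

The lid is shut: front and rear heights match at 99 mm, and the contact force has reversed. Release and retreat.

Emit:
apply_moves:
  rows:
    - [0, 0, 0, 0, 0, 0]
    - [0, 0, 0, 0, 0, 0]
    - [0, 0, 0, 0, 0, 0]
    - [0, 0, -5, 0, 0, 0]
    - [0, 0, -15, 0, 0, 0]
  fingers: 38

```text
time: 42.25
tool_pos: [516.9, -94.8, 63.2]
tcp_rot: [-179.8, -20.0, 92.3]
ft_force: [-0.7, -0.1, 0.1]
finger_gap: 37.9
grip_force: 0.0
```

Emit:
apply_moves:
  rows:
    - [0, 0, -25, 0, 0, 0]
    - [0, 0, -30, 0, 0, 0]
    - [0, 0, -30, 0, 0, 0]
    - [0, 0, -20, 0, 0, 0]
    - [0, 0, 0, 0, 0, 0]

```text
time: 42.88
tool_pos: [520.4, -132.1, 164.0]
tcp_rot: [179.9, -19.9, 92.3]
ft_force: [-1.1, -0.3, -0.2]
finger_gap: 37.9
grip_force: 0.0
```

```bash
python3 - <<'E'
from h import *
import cv2
s=sense();print(s['time'],s['tool_pos'],s['ft_force'])
for c in ['side','scene']:
    p,d=eyes.snapshot(c);k=eyes.get_calibration(c);W=world(d,k)
    for n in ['lid_bar','stay_knob','gesso','tape','brushpot']: print(c,n,[(np.round(r['xyz'],1).tolist(),round(r['confidence'],2)) for r in models.place_of(n,c)][:2])
    for a in (520,660):
        m=(d>0)&(W[...,0]>a)&(W[...,0]<a+28)&(W[...,1]>0)&(W[...,1]<220)&(W[...,2]>80)&(W[...,2]<160);print(np.median(W[m][:,2]),m.sum())
    if c=='side': cv2.imwrite('pics/end.png',p[:,:,::-1])
E
```

```text
42.875 [ 520.42785963 -132.14144914  163.99325272] [-1.06195117 -0.26770412 -0.21330472]
side lid_bar []
side stay_knob [([516.7, -87.3, 62.4], 0.75)]
side gesso [([565.8, -213.9, 2.2], 0.82)]
side tape [([724.4, -156.6, 2.4], 0.61)]
side brushpot [([773.3, 60.2, 5.5], 0.7)]
nan 0
99.0862611908232 3
scene lid_bar [([468.7, 96.2, 94.8], 0.78)]
scene stay_knob [([521.9, -89.7, 61.5], 0.78)]
scene gesso [([560.0, -217.6, -0.9], 0.78)]
scene tape [([728.7, -158.0, -2.0], 0.52)]
scene brushpot [([772.6, 63.6, 2.3], 0.62)]
98.7501697661998 736
98.62801586559357 856
  return _methods._mean(a, axis=axis, dtype=dtype,
  ret = ret.dtype.type(ret / rcount)
```

View pics/end.png

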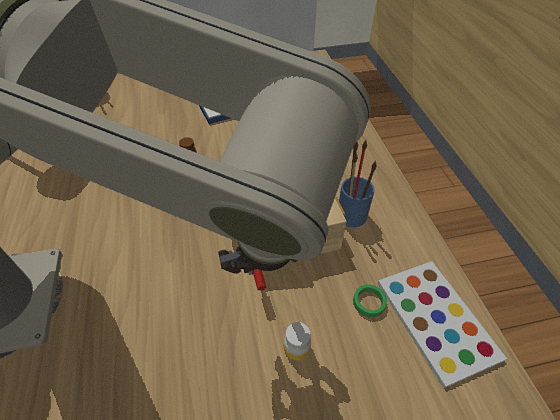

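The gripper is clear of the knob at (260,278). The gesso at (297,340), the tape and the brush pot have not moved, and the lid is flat and shut at 98.7 mm front and rear. Hand in.

```bash
python3 -c "
from bench import job
print(job.hand_in())"
```

```text
the job is handed in; nothing more can be done
None
```

I handed the job in at about 43 s of the 72 s allowed: the lid was raised until the stay locked, the ink jar was stood upright in the front compartment, and the lid was let down by the red knob until fully shut, with the gesso, tape and brush pot where they started; no verdict was returned.

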